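# File the test plate in a sprung plate rack

### The job

The two yellow-marked plates belong together: take the yellow-gripped test plate out of its stand and file it in the spring-loaded rack right beside the plate with the yellow top edge, on the pusher's side of it: work the bevelled foot in between the two neighbours, nudge them apart and press it down until you feel it bear firmly (about 10 N) on the rack floor, then let go so that it and all the other plates stand upright, pressed snugly together. The sealing faces mark easily, so be gentle: never more than 20 N against another plate or 30 N on the rack, no toppling or lifting of the filed plates, and leave the things lying around alone.

Things in the scene. Friction and masses are not known exactly. Their poses are not given: they have to be found in the camera images.
- test_plate: loose plate, at first in the stand. Aluminium, 60 mm wide (x), 12 thick (y), 46 tall, plus a yellow grip on top 34 wide, 12 thick, 38 tall (84 tall in all). The lowest 15 mm are bevelled on both faces to a rounded nose 3 mm thick; lower corners cut off (8 mm wide, 15 high). 110 to 180 g. Origin: centre of the nose's underside; z up to the grip. Either face may look either way
- stand: grey slotted stand, fixed to the bench, 78 x 60 mm: slot along its x, 13.5 mm wide, slot floor 6 mm above the bench, cheeks up to 28 mm. Origin: centre of its underside. The test plate stands mid-slot, its y along the stand's y, leaning up to a few degrees
- rack: blue rack, fixed, 96 (x) by 150 mm (y), origin: centre of the underside, z up. Floor (slippery white plastic) 12 mm up. The row runs along y: end plate with inner face at y = -60 mm (58 mm high), four 12 mm plates packed face to face (tops 58 mm up), then the black pusher. Guide rods, 8 mm thick, along y at x = +-35.5 mm, 30 mm up (63 mm between them)
- pusher (a joint): travel of the black sprung pusher (62 mm wide, top 57 mm above the rack's origin) along the rack's +y, in m: about 0 at first, more as the row gets thicker, stop at 0.032. A constant-force spring presses it on the row with about 5 N. Plates on the pusher's side of a seam can thus be pushed away; those on the end plate's side cannot give way
- plate_yellow: filed plate, bare aluminium with a yellow-painted top edge. 60 mm wide (x), 12 thick (y), 46 tall; both long top edges chamfered 1.5 mm wide, 5 mm deep; square flat foot. 90 g, loose. Origin: centre of the underside; y points from the rack's end plate to the pusher
- yellow_next (a point): point in the plate_yellow frame, 12 mm from its origin towards the pusher (its +y), at foot height: where the test plate's origin belongs when home, face to face with that plate. The seam to open lies 6 mm back from here
- plate_blue: filed plate, bare aluminium with a blue-painted top edge. 60 mm wide (x), 12 thick (y), 46 tall; both long top edges chamfered 1.5 mm wide, 5 mm deep; square flat foot. 90 g, loose. Origin: centre of the underside; y points from the rack's end plate to the pusher
- plate_green: filed plate, bare aluminium with a green-painted top edge. 60 mm wide (x), 12 thick (y), 46 tall; both long top edges chamfered 1.5 mm wide, 5 mm deep; square flat foot. 90 g, loose. Origin: centre of the underside; y points from the rack's end plate to the pusher
- plate_white: filed plate, bare aluminium with a white-painted top edge. 60 mm wide (x), 12 thick (y), 46 tall; both long top edges chamfered 1.5 mm wide, 5 mm deep; square flat foot. 90 g, loose. Origin: centre of the underside; y points from the rack's end plate to the pusher. Always last, next to the pusher; the others stand in any order before it
- turbocharger: obstacle: turbocharger bolted to a pedestal in the middle of the bench, with hoses, red locking clamps and a magnetic base. Together they take up from 135 mm nearer the robot than its origin (x) to 100 mm beyond, from 250 mm right of it (-y) to 190 mm left, up to 290 mm above the bench. Carry things round in front of it, or over it
- spanner: combination spanner, 149 mm long, 6 mm high, lying on the bench; leave it alone
- hex_key: black hex key, 88 mm long, 5 mm high, lying on the bench; leave it alone
- fitting: brass hose fitting, 40 mm long, 17 mm high, lying on the bench; leave it alone
- port_cap: black plastic port cap, 30 mm across, 14 mm high, on the bench; leave it alone

How it is judged (in metres and radians):
On the way, in this order (a step that is already met when the one before it is completed fails the run):
1. the test plate is lifted clear of its stand (z of test_plate in the frame of stand above 0.035 m), for 0.1 s.
2. its foot has entered the row beside the yellow-topped plate and nudges the pusher's side away (z of test_plate in the frame of rack below 0.05 m and horizontal distance between test_plate and yellow_next below 0.012 m and value of joint pusher above 0.003 m), for 0.1 s.
3. it is pressed home: its foot bears on the rack floor with more than 3 N (z of test_plate in the frame of rack below 0.0145 m and contact force between test_plate and rack above 3 N), for 0.1 s.
At the end, for the whole second after the job is handed in: test plate released at rest, foot within 2.5 mm of the rack floor, upright within 0.07 rad, within 5 mm of its place against the yellow-topped plate's pusher-side face; all four filed plates within 2.5 mm of the floor, 6 mm of the middle line, 0.07 rad of upright; pusher travel 8 to 17 mm (z of test_plate in the frame of rack between 0.008 and 0.0145 m and angle between each of test_plate, plate_yellow, plate_blue, plate_green, plate_white's own z axis and vertical below 0.07 rad and horizontal distance between test_plate and yellow_next below 0.005 m and value of joint pusher between 0.008 and 0.017 m and linear speed of test_plate below 0.01 m/s and z of each of plate_yellow, plate_blue, plate_green, plate_white in the frame of rack below 0.0145 m and x of plate_yellow in the frame of rack between -0.006 and 0.006 m and x of plate_blue in the frame of rack between -0.006 and 0.006 m and x of plate_green in the frame of rack between -0.006 and 0.006 m and x of plate_white in the frame of rack between -0.006 and 0.006 m); the robot touches nothing.
It fails at once if a filed plate is toppled (tilted more than 0.35 rad) or lifted more than 15 mm off the rack floor (angle between any of plate_yellow, plate_blue, plate_green, plate_white's own z axis and vertical above 0.35 rad or z of any of plate_yellow, plate_blue, plate_green, plate_white in the frame of rack above 0.027 m).
It fails at once if the test plate is forced against a filed plate with more than 20 N (contact force between test_plate and plate_yellow above 20 N or contact force between test_plate and plate_blue above 20 N or contact force between test_plate and plate_green above 20 N or contact force between test_plate and plate_white above 20 N).
It fails at once if the test plate is forced against the rack or its pusher with more than 30 N (contact force between test_plate and rack above 30 N).
It fails at once if the arm or fingers press on a filed plate with more than 20 N (contact force between any of the arm, the fingers and plate_yellow above 20 N or contact force between any of the arm, the fingers and plate_blue above 20 N or contact force between any of the arm, the fingers and plate_green above 20 N or contact force between any of the arm, the fingers and plate_white above 20 N).
It fails at once if a thing lying around is shoved away (more than 25 mm) (distance of any of spanner, hex_key, fitting, port_cap from where it was at the start of the episode above 0.025 m).
It also fails if it takes over 69 s, if anything falls off the work surface, if the arm or the gripper's body presses on something with over 40 N, if the wrist force passes 120 N, or if a joint passes its speed limit or range.

### The arm

A 6-joint arm with a two-finger parallel gripper is mounted at the origin on a cart in front of the work surface, level with it; the furniture and walls round the work are solid. World frame = base frame: x ahead of the robot, y to its left, z up, the work surface at z = 0. Lengths are in mm, angles in degrees, forces in N, time in s.
With the tool pointing down it reaches from about 325 to 1000 mm from the base axis. Payload 5.1 kg.
Tool frame: the origin (TCP) lies at the centre of the arm's flange, where the gripper is bolted on; the fingertips stand 173 mm ahead of it and the grasp point (between the pads) lies 155 mm ahead of it; z points along the fingers, y is the line along which they close (so a half turn about z gives the same grasp; the last joint's range is limited). The gripper opens to 85 mm and grips with 20 to 120 N. Pads are 22 mm wide; open, the fingers measure 114 mm over their backs; the gripper's body (76 mm by 85 mm) begins 54 mm behind the grasp point. The pads swing forward as they close: fully open they stand 13 mm farther back than shut.
Start: joints at [58.579, 7.093, 94.555, -0, 78.352, -4.733], TCP at [291.958, 580.73, 404.722] pointing down, gripper open.
Joint ranges: [-149.61, 149.61], [-58.7, 133.49], [1.44, 155.28], [-77.14, 257.14], [18.33, 153.61], [-166.67, 166.67]. Speed limits (degrees/s): [147.25, 147.25, 180, 180, 180, 180].

### API

Orientations are given as [roll, pitch, yaw] about the fixed x, y, z axes, in that order (R = Rz(yaw) Ry(pitch) Rx(roll)).
In Python, from rig import arm, cams gives the robot as it stands.
- The arm moves only by the shell command python3 -m inch 'ROWS' [OPENING] [FORCE]. ROWS is JSON, a list of rows, each a list of 4 numbers: the shift along the tool's x, y, z in cm, then the turn about the tool's z in degrees. A call has 1 to 12 rows; each row is the pose to reach, as a shift and turn from the pose commanded when the call began, along the tool's axes at that moment; what a row does not reach only later rows make up. A row lasts 1/8 s, in which the tool goes at most 62.5 mm and 10.7 degrees, less where a joint would pass 70% of its speed; a pose out of reach is approached as far as the arm can. A call with a gripper value outside its range is refused whole. OPENING is the closure, from 0 (fully open) to 1 (shut), set as the call begins (- or left out, the last holds). The fingers move at their own pace and stop on an object; FORCE is the grip in N (left out, the last holds). Time passes only in rows, so rows that repeat a pose let the fingers close. It gives the time, the measured TCP pose, the force, the opening and the grip force at its end, in the units of the state.
- arm.state(): the state, without advancing time (a new reading comes with each control period).
- cams.snapshot(name): name is "scene" or "side" or "wrist"; returns a dict with "frame" (384x512x3 uint8, blue, green, red), "camera_matrix" (3x3 intrinsics, pixels), "position" and "rotation" of the camera in the world; the wrist camera has in their place "hand_eye" (4x4, takes a point from camera to tool coordinates, whose origin is the TCP and whose axes are the flange's). Camera axes: x right, y up, looking along -z (the intrinsics and any distortion apply to the point x, -y, -z); pixel columns grow to the right and rows downward; lengths in mm; the calibration is good to about 2 mm. A picture is of the moment at which its call begins: read the wrist's pose just before it. There is no depth.
- arm.sign_off(): hands the job in; it is judged then, once.
The state is a dict: "time": time; "joint_positions": joint angles; "qd": joint speeds; "joint_efforts": joint torques, N m; "eef_pos": TCP position; "tcp_rot": TCP orientation; "force": force on the tool from outside, world axes, zero at the start; "wrist_torque": the same for the moment, N m; "opening": finger opening in mm; "grip_force": force on a finger pad.
Only numpy, scipy, OpenCV 4.12 (cv2) and the standard library are available. Lean on these libraries where they do the work, as an engineer would, in place of code of your own. Each camera call takes 0.05 s, during which the arm holds its last target. There are 200 camera calls.

## Working session

There is one attempt and no reset: what is moved stays moved. The work goes in short steps, Python scripts to look and compute and a shell command to move; the robot and the scene stay as the last step left them, time stands still between calls to the robot, and variables do not carry over. Pictures are saved under pics/ and viewed, at most 10 in all, crops included, and the job is handed in when it is done.

```bash
ls; mkdir -p pics; python3 - <<'E'
from rig import arm,cams
import cv2,json
s=arm.state();print(s)
for n in("scene","side","wrist"):
    d=cams.snapshot(n);cv2.imwrite(f"pics/{n}0.png",d["frame"])
    print(n,{k:(v.tolist() if hasattr(v,'tolist') else v) for k,v in d.items() if k!="frame"})
E
```

```text
pics
{'time': 0.0, 'joint_positions': array([ 5.85788643e+01,  7.13337688e+00,  9.46330589e+01,  1.60669626e-03,
        7.83518859e+01, -4.73172023e+00]), 'qd': array([-0.07541797,  0.05503326,  0.12243659, -0.03494961, -0.09587536,
       -0.0281397 ]), 'joint_efforts': array([ 5.13725809e-04, -4.23609281e+01, -3.65458882e+01,  2.70147143e-05,
        6.74292984e-03,  6.44756867e-06]), 'eef_pos': array([291.83529611, 580.52704408, 403.46454728]), 'tcp_rot': array([-1.79882211e+02, -1.13279481e-02,  1.53310247e+02]), 'force': array([-0.31624145, -0.51302832,  0.78114263]), 'wrist_torque': array([ 0.0260367 , -0.00070887,  0.03648518]), 'grip_force': 0.0, 'opening': 85.48278657305305}
scene {'camera_matrix': [[381.76349457555875, 0.0, 254.09570773970557], [0.0, 381.76349457555875, 194.70625352337677], [0.0, 0.0, 1.0]], 'position': [-19.293602379794315, 320.49155267478886, 874.4654747848732], 'rotation': [40.19172321271602, 0.659197773032991, -123.37319559950778]}
side {'camera_matrix': [[359.43166058649456, 0.0, 256.1285208777259], [0.0, 359.43166058649456, 197.38114402911756], [0.0, 0.0, 1.0]], 'position': [445.8362607341787, 730.3388309723204, 634.8338288044594], 'rotation': [54.86458527362799, -0.7580734679453462, -174.84360043531072]}
wrist {'camera_matrix': [[276.60320237521927, 0.0, 253.10025344964075], [0.0, 276.60320237521927, 192.6256868593019], [0.0, 0.0, 1.0]], 'hand_eye': [[0.0006261854305929145, 0.94829079566348, 0.31740222864959367, 82.2028180663384], [0.9999976414449026, 6.628508327910526e-05, -0.0021708779141067468, 0.6256658382324254], [-0.002079662577615559, 0.31740283941107106, -0.948288517560637, 31.19857598582315], [0.0, 0.0, 0.0, 1.0]]}
```

```bash
python3 - <<'E'
import cv2
for n in("scene","side"):
    cv2.imwrite(f"pics/{n}0b.png",cv2.resize(cv2.imread(f"pics/{n}0.png"),(800,600),interpolation=cv2.INTER_CUBIC))
E
```

```text
(no output)
```

View pics/scene0b.png

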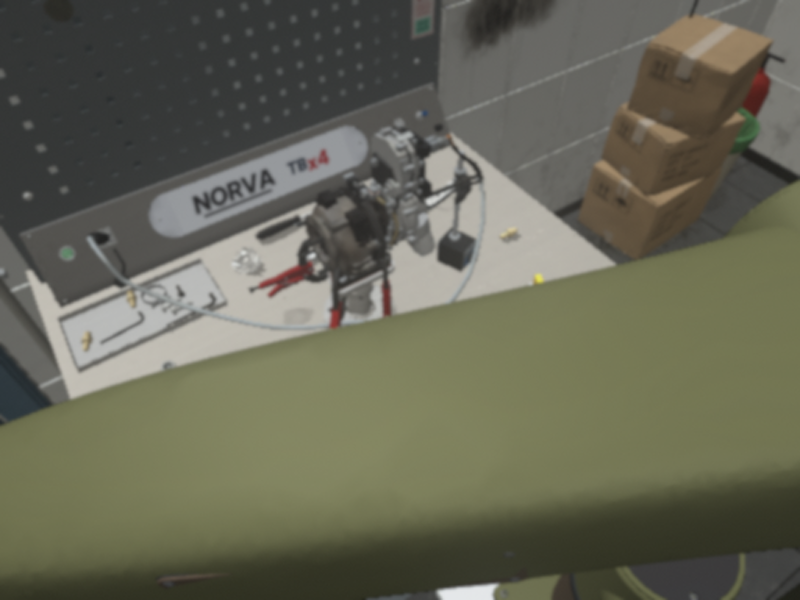

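View pics/side0b.png

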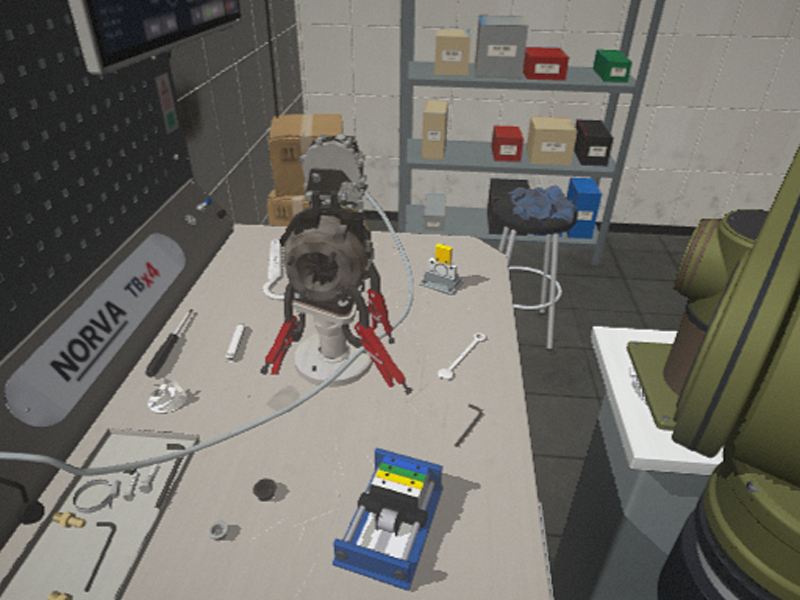

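```bash
cat > h.py <<'E'
import numpy as np, cv2
from scipy.spatial.transform import Rotation as R
from rig import arm,cams
def rpy(r): return R.from_euler('xyz',r,degrees=True).as_matrix()
def campose(d,s=None):
    if "hand_eye" in d:
        H=np.array(d["hand_eye"]); T=rpy(s["tcp_rot"])
        return T@H[:3,:3], T@H[:3,3]+s["eef_pos"]
    return rpy(d["rotation"]),np.array(d["position"])
def ray(K,C,u,v,z):
    Rm,p=C; K=np.array(K)
    q=Rm@np.array([(u-K[0,2])/K[0,0],-(v-K[1,2])/K[1,1],-1])
    return p+q*(z-p[2])/q[2]
def proj(K,C,X):
    Rm,p=C; K=np.array(K); c=Rm.T@(np.array(X)-p)
    return K[0,0]*c[0]/-c[2]+K[0,2], K[1,1]*-c[1]/-c[2]+K[1,2]
E
python3 - <<'E'
from h import *
np.set_printoptions(precision=1,suppress=True)
K=[[359.43166058649456,0,256.1285208777259],[0,359.43166058649456,197.38114402911756],[0,0,1]]
C=(rpy([54.86458527362799,-0.7580734679453462,-174.84360043531072]),np.array([445.8362607341787,730.3388309723204,634.8338288044594]))
for n,u,v,z in [("grip top mid",444,246,89),("stand front l",423,287,6),("stand front r",455,293,6),("blue",402,461,58),("green",405,470,58),("yellow",404,478,58),("white",395,487,58),("endpl L",377,451,58),("endpl R",441,463,58),("front R",408,586,0),("front L",334,566,0),("spanner1",442,375,0),("spanner2",485,337,0),("hex",480,405,0),("hex2",458,443,0),("turbo base",333,365,0),("cap",264,490,10),("clamp",407,390,0)]:
    print(n,ray(K,C,u*.64,v*.64,z))
E
```

```text
grip top mid [ 440.4 -269.5   89. ]
stand front l [ 478.1 -241.8    6. ]
stand front r [ 412.2 -226.6    6. ]
blue [478.9 253.   58. ]
green [473.9 266.9  58. ]
yellow [474.1 279.3  58. ]
white [484.  293.8  58. ]
endpl L [513. 240.  58.]
endpl R [428.8 251.2  58. ]
front R [459.6 384.5   0. ]
front L [548.9 368.9   0. ]
spanner1 [431.1  17.4   0. ]
spanner2 [355.4 -94.9   0. ]
hex [369.1  81.9   0. ]
hex2 [403.3 163.7   0. ]
turbo base [617.9  11.5   0. ]
cap [658.7 279.5  10. ]
clamp [486.8  59.8   0. ]
```

```bash
cat >> h.py <<'E'
def go(x,y,z,yaw=None,base=None):
    "shift in tool cm + turn deg, from current (or base=(pos,yaw))"
    s=arm.state(); p=s["eef_pos"]; r=s["tcp_rot"]; T=rpy(r)
    d=T.T@(np.array([x,y,z])-p)/10
    t=0 if yaw is None else -((yaw-r[2]+180)%360-180)
    print("shift",d.round(2),"turn",round(t,1),"at",p.round(1),r.round(2))
E
python3 -c "
from h import *
go(480,285,350,170)"
```

```text
shift [-30.09 -17.95   5.4 ] turn -16.7 at [291.9 580.6 403.7] [-1.7991e+02 -1.0000e-02  1.5331e+02]
```

```bash
python3 -m inch '[[-5,-3,0.9,-3],[-10,-6,1.8,-6],[-15,-9,2.7,-9],[-20,-12,3.6,-12],[-25,-15,4.5,-15],[-30.1,-18,5.4,-16.7],[-30.1,-18,5.4,-16.7],[-30.1,-18,5.4,-16.7]]' 0 && python3 - <<'E'
from h import *
s=arm.state();d=cams.snapshot("wrist");import pickle;pickle.dump((s,d),open("w1.pkl","wb"))
f=cv2.resize(d["frame"],(800,600),interpolation=cv2.INTER_CUBIC);cv2.imwrite("pics/w1.png",f)
d=cams.snapshot("side");pickle.dump((s,d),open("s1.pkl","wb"))
go(440,-265,330,167)
E
```

```text
time: 1.15
eef_pos: [480.0, 284.7, 350.5]
tcp_rot: [180.0, -0.0, 170.0]
force: [-0.1, 0.4, 0.6]
opening: 85.1
grip_force: 0.0
shift [ -5.58 -54.93   2.07] turn 3.1 at [479.5 285.7 350.9] [179.98  -0.   170.09]
```

View pics/w1.png

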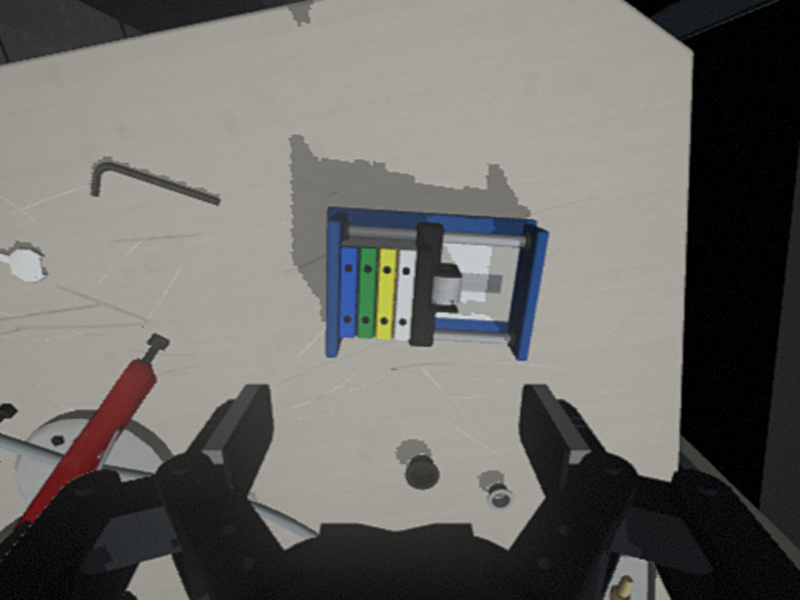

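```bash
python3 - <<'E'
import pickle,cv2
s,d=pickle.load(open("w1.pkl","rb"))
# orig crop: cols 200-356, rows 125-242
c=d["frame"][125:242,200:356];cv2.imwrite("pics/w1c.png",cv2.resize(c,(780,585),interpolation=cv2.INTER_CUBIC))
E
```

```text
(no output)
```

View pics/w1c.png

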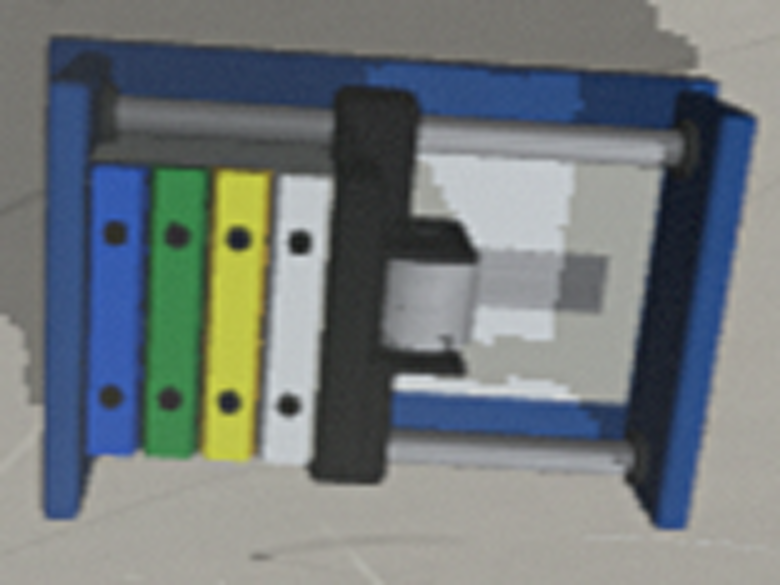

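```bash
python3 - <<'E'
import pickle
from h import *
s,d=pickle.load(open("w1.pkl","rb"));C=campose(d,s);K=d["camera_matrix"]
np.set_printoptions(precision=1,suppress=True)
P={}
for n,u,v,z in [("b1",116,233,58),("b2",111,397,58),("g1",177,236,58),("g2",170,400,58),("y1",238,239,58),("y2",230,402,58),("w1",300,242,58),("w2",289,405,58),("ye_t",244,170,58),("ye_b",229,459,58),("ep_t",69,82,58),("ep_b",63,516,58)]:
    P[n]=ray(K,C,200+(u+.5)/5-.5,125+(v+.5)/5-.5,z);print(n,P[n])
for c in "bgyw":
    a,b=P[c+"1"],P[c+"2"];m=(a+b)/2;v=b-a;print(c,m,np.hypot(*v[:2]),np.degrees(np.arctan2(v[1],v[0])))
print((P["w1"]+P["w2"]-P["b1"]-P["b2"])/2, P["ep_t"]-P["ep_b"],P["ye_t"]-P["ye_b"])
s,d=pickle.load(open("s1.pkl","rb"))
f=d["frame"];C=campose(d);K=d["camera_matrix"]
for c in "bgyw":
    print([np.round(proj(K,C,P[c+i]),1) for i in "12"])
# crop stand + rack from side
a=cv2.resize(f[140:200,250:314],None,fx=6,fy=6,interpolation=cv2.INTER_CUBIC)
b=cv2.resize(f[280:360,210:290],(384,360),interpolation=cv2.INTER_CUBIC)
cv2.imwrite("pics/s1c.png",np.hstack([a,b]))
E
```

```text
b1 [458.8 259.9  58. ]
b2 [492.  251.9  58. ]
g1 [461.5 271.5  58. ]
g2 [494.7 263.5  58. ]
y1 [464.1 283.1  58. ]
y2 [497.3 275.3  58. ]
w1 [466.8 294.8  58. ]
w2 [500. 287.  58.]
ye_t [451.  286.6  58. ]
ye_b [509.5 272.9  58. ]
ep_t [428.8 257.3  58. ]
ep_b [516.2 236.5  58. ]
b [475.4 255.9  58. ] 34.12457232350414 -13.686996124412449
g [478.1 267.5  58. ] 34.17233427584931 -13.564032801921202
y [480.7 279.2  58. ] 33.99252894448645 -13.118350630727619
w [483.4 290.9  58. ] 34.05161061426426 -13.324784414912934
[ 8. 35.  0.] [-87.3  20.8   0. ] [-58.6  13.8   0. ]
[array([267. , 298.6]), array([250.9, 294.1])]
[array([265.3, 303.2]), array([248.9, 298.6])]
[array([263.5, 307.9]), array([247. , 303.3])]
[array([261.7, 312.9]), array([244.9, 308.1])]
```

View pics/s1c.png

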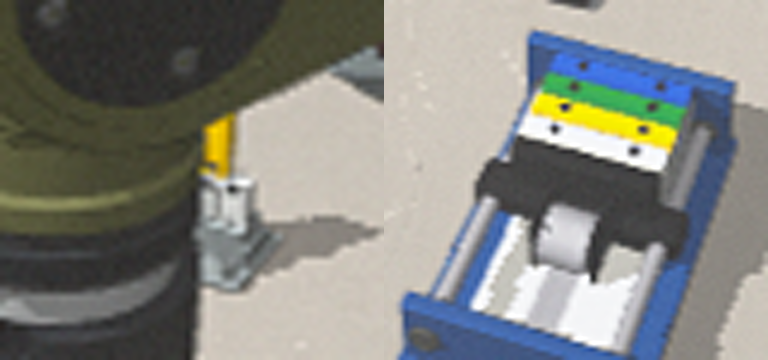

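```bash
python3 -m inch '[[2,-5,0.2,0],[4.5,-10,0.4,0],[5.1,-14.7,0.6,0],[4.1,-20.6,0.8,0.5],[3.1,-26.5,1,1],[2.1,-32.4,1.2,1.5],[1,-38.3,1.4,2],[0,-44.2,1.7,2.5],[-2.8,-49.5,2,3],[-5.6,-54.9,2,3],[-5.6,-54.9,2,3],[-5.6,-54.9,2,3]]' 0 && python3 - <<'E'
from h import *
import pickle
s=arm.state();d=cams.snapshot("wrist");pickle.dump((s,d),open("w2.pkl","wb"))
f=cv2.resize(d["frame"],(800,600),interpolation=cv2.INTER_CUBIC);cv2.imwrite("pics/w2.png",f)
d=cams.snapshot("side");pickle.dump((s,d),open("s2.pkl","wb"))
E
```

```text
time: 2.75
eef_pos: [440.4, -264.7, 330.5]
tcp_rot: [180.0, -0.0, 167.1]
force: [-0.5, 0.8, -0.5]
opening: 85.4
grip_force: 0.0
```

View pics/w2.png

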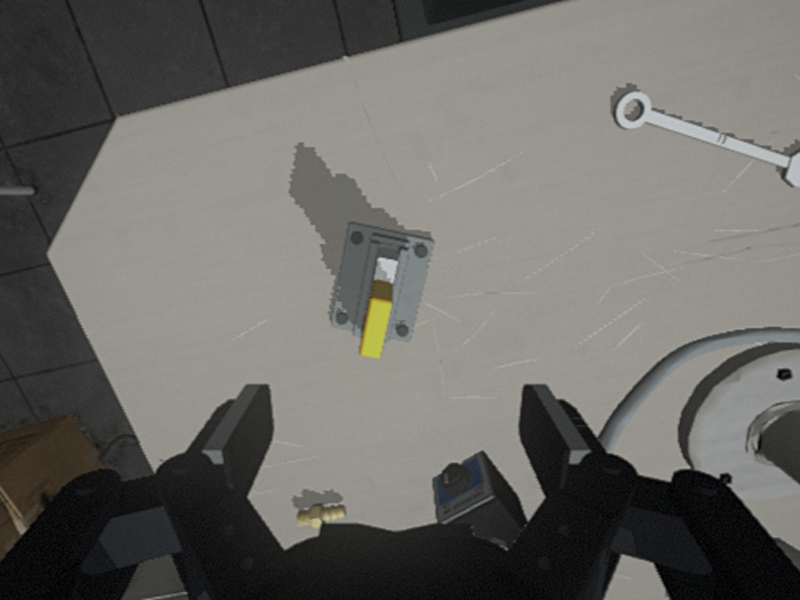

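```bash
python3 - <<'E'
import pickle,cv2
s,d=pickle.load(open("w2.pkl","rb"))
c=d["frame"][135:235,200:300];cv2.imwrite("pics/w2c.png",cv2.resize(c,(600,600),interpolation=cv2.INTER_CUBIC))
E
```

```text
(no output)
```

View pics/w2c.png

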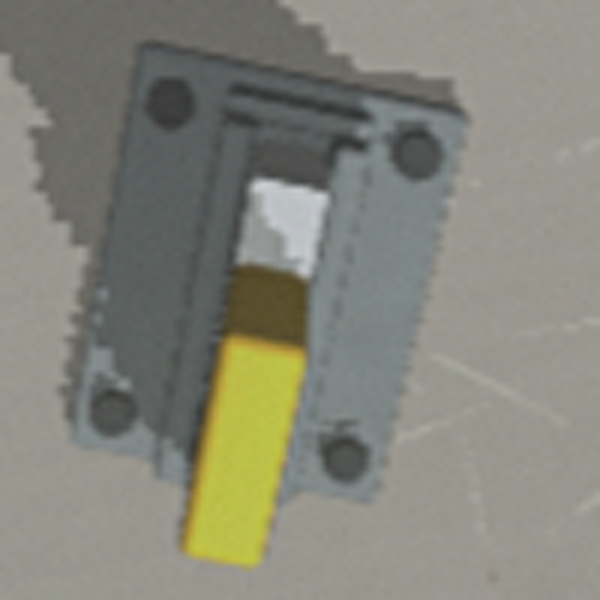

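```bash
python3 - <<'E'
import pickle
from h import *
np.set_printoptions(precision=1,suppress=True)
s,d=pickle.load(open("w2.pkl","rb"));C=campose(d,s);K=d["camera_matrix"]
def q(u,v,z): return ray(K,C,200+(u+.5)/6-.5,135+(v+.5)/6-.5,z)
def ang(v): return np.degrees(np.arctan2(v[1],v[0]))
g=[q(*p,90) for p in[(225,337),(307,349),(262,567),(184,549)]]
for a,b in zip(g,g[1:]+g[:1]):print(a,np.linalg.norm(a-b),ang(b-a))
print("grip c",sum(g)/4, "long yaw",ang((g[2]+g[3]-g[0]-g[1])))
st=[q(*p,6) for p in[(140,42),(467,110),(375,502),(75,442)]]
for a,b in zip(st,st[1:]+st[:1]):print(a,np.linalg.norm(a-b),ang(b-a))
print("stand c",sum(st)/4)
h=[q(*p,6) for p in[(170,102),(415,152),(344,457),(112,410)]];print("holes",sum(h)/4,ang(h[3]-h[0]),ang(h[2]-h[1]))
print("magbase",ray(K,C,485*.64,455*.64,40),ray(K,C,437*.64,500*.64,40))
print(s["tcp_rot"])
go(*(sum(g)[:2]/4),231)
E
```

```text
[ 424.6 -272.8   90. ] 11.008622474467748 68.29948057446427
[ 428.7 -262.6   90. ] 32.61330217893765 -24.099270443691864
[ 458.5 -275.9   90. ] 11.129362484779845 -117.2655522413914
[ 453.4 -285.8   90. ] 31.53803423444699 155.69471891172515
grip c [ 441.3 -274.3   90. ] long yaw -24.200549247929963
[ 394.1 -285.1    6. ] 58.98625926393054 65.35134794594083
[ 418.7 -231.5    6. ] 77.45859210342653 -24.483690197490382
[ 489.2 -263.6    6. ] 58.4551495116536 -115.18766578004052
[ 464.3 -316.5    6. ] 76.91208118020435 155.9150688579551
stand c [ 441.6 -274.2    6. ]
holes [ 442. -275.    6.] -25.07962857266779 -24.822152302451723
magbase [ 573.6 -227.6   40. ] [ 605.4 -269.    40. ]
[180.   -0.  167.1]
shift [-0.3 -1.  10. ] turn 0 at [ 440.1 -264.1  330.7] [180.   -0.  167.1]
```

```bash
python3 -m inch '[[-0.3,-1,2,6],[-0.3,-1,5,11.4],[-0.3,-1,8,11.4],[-0.3,-1,10,11.4],[-0.3,-1,10,11.4],[-0.3,-1,10,11.4]]' 0 && python3 -m inch '[[0,0,0,0],[0,0,0,0],[0,0,0,0],[0,0,0,0],[0,0,0,0],[0,0,0,0],[0,0,0,0],[0,0,0,0]]' 1 40; python3 -m inch '[[0,0,0,0],[0,0,0,0]]'
```

```text
time: 3.6
eef_pos: [441.1, -275.6, 232.0]
tcp_rot: [-180.0, 0.1, 155.7]
force: [-0.9, 0.7, 0.7]
opening: 85.3
grip_force: 0.0
time: 4.6
eef_pos: [440.7, -276.2, 230.9]
tcp_rot: [-180.0, 0.0, 155.6]
force: [-1.2, -0.8, 2.4]
opening: 11.7
grip_force: 41.5
time: 4.85
eef_pos: [440.7, -276.2, 230.9]
tcp_rot: [-180.0, 0.0, 155.6]
force: [-1.2, 0.5, 2.9]
opening: 11.4
grip_force: 41.7
```

```bash
python3 -m inch '[[0,0,-1,0],[0,0,-3,0],[0,0,-6,0],[2,2,-9,0],[5.5,6,-11.5,0],[8.9,9.8,-11.5,0],[8.9,9.8,-11.5,0]]' 1 60; python3 -c "
from h import *
go(400,-150,345);go(400,150,345);go(482.4,286.5,320,166.6)"
```

```text
time: 5.72
eef_pos: [398.9, -147.7, 345.4]
tcp_rot: [180.0, -0.0, 155.8]
force: [-0.3, -0.0, -1.5]
opening: 11.2
grip_force: 60.2
shift [-0.19 -0.17  0.04] turn 0 at [ 398.9 -147.7  345.4] [179.96  -0.   155.8 ]
shift [12.1  27.19  0.06] turn 0 at [ 398.9 -147.7  345.4] [179.96  -0.   155.8 ]
shift [10.18 43.02  2.57] turn -10.8 at [ 398.9 -147.7  345.4] [179.96  -0.   155.8 ]
```

```bash
python3 -m inch '[[2.4,5.4,0,-2],[4.8,10.8,0,-4],[7.2,16.3,0,-6],[9.6,21.8,0,-8],[12,27,0,-10],[11.5,32,0.5,-10.8],[11,37,1.3,-10.8],[10.2,41,2,-10.8],[10.2,43,2.6,-10.8],[10.2,43,2.6,-10.8],[10.2,43,2.6,-10.8],[10.2,43,2.6,-10.8]]' && python3 - <<'E'
from h import *
import pickle
s=arm.state();print(s["eef_pos"],s["tcp_rot"],s["force"]);d=cams.snapshot("wrist");pickle.dump((s,d),open("w3.pkl","wb"))
c=d["frame"][110:260,180:340]
cv2.imwrite("pics/w3.png",cv2.resize(c,(640,600),interpolation=cv2.INTER_CUBIC))
d=cams.snapshot("side");pickle.dump((s,d),open("s3.pkl","wb"))
E
```

```text
time: 7.22
eef_pos: [484.6, 282.9, 320.0]
tcp_rot: [180.0, 0.0, 166.4]
force: [-0.2, -0.1, -0.3]
opening: 11.4
grip_force: 60.2
[484.60131703 282.85444431 319.98480124] [1.79995093e+02 1.69722226e-02 1.66358088e+02] [-0.24861095 -0.11908224 -0.34818147]
```

View pics/w3.png

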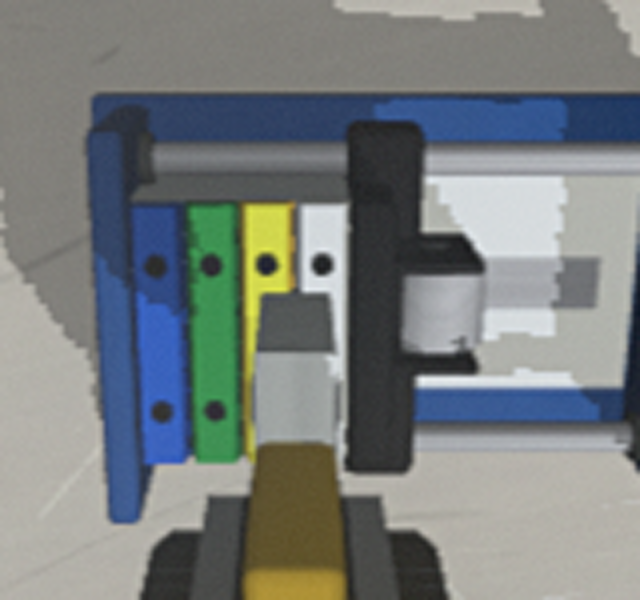

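```bash
python3 - <<'E'
import pickle
from h import *
np.set_printoptions(precision=2,suppress=True)
s,d=pickle.load(open("w3.pkl","rb"));C=campose(d,s);K=d["camera_matrix"]
def q(u,v,z): return ray(K,C,180+(u+.5)/4-.5,110+(v+.5)/4-.5,z)
b=[q(*p,58) for p in[(156,265),(162,411),(211,265),(215,411),(266,265),(321,265)]]
for x in b:print(x)
a=np.radians(-13.5);ex=np.array([np.cos(a),np.sin(a)]);ey=np.array([-np.sin(a),np.cos(a)])
print("yaw b,g",[np.degrees(np.arctan2(*(v[1::-1]))) for v in(b[1]-b[0],b[3]-b[2])])
c=[(b[0]+b[1])/2,(b[2]+b[3])/2]; 
y=[np.dot(x[:2],ey) for x in b];print("along y",np.round(y,2)); 
seam=(np.mean([y[0]+30,y[1]+30,y[2]+18,y[3]+18,y[4]+6,y[5]-6]));print("seam",seam)
xc=np.mean([np.dot(x[:2],ex) for x in c]);print("row mid x",xc)
for z in (141,):
  e=[q(258,352,z),q(337,352,z),q(255,445,z),q(338,445,z)]
  for x in e: print(x, x[:2]@ex, x[:2]@ey)
tc=s["eef_pos"][:2];print("tcp",tc@ex,tc@ey)
E
```

```text
[458.61 259.88  58.  ]
[491.67 251.88  58.  ]
[461.4 271.4  58. ]
[494.49 263.49  58.  ]
[464.2  282.92  58.  ]
[467.   294.45  58.  ]
yaw b,g [np.float64(-13.600083807087747), np.float64(-13.453264947917184)]
along y [359.76 359.7  371.61 371.64 383.47 395.33]
seam 389.5856105350969
row mid x 402.29134374269825
[455.03 285.92 141.  ] 375.7057182698593 384.2472897081306
[457.67 296.8  141.  ] 375.7344999022123 395.44390073081047
[468.88 281.97 141.  ] 390.09931492669966 383.6345461670142
[471.74 293.73 141.  ] 390.13282673775063 395.7415887708976
tcp 405.1806853971361 388.1670842784497
```

```bash
python3 - <<'E'
import pickle
from h import *
np.set_printoptions(precision=2,suppress=True)
s,d=pickle.load(open("w3.pkl","rb"));C=campose(d,s);K=d["camera_matrix"]
def q(u,v,z): return ray(K,C,180+(u+.5)/4-.5,110+(v+.5)/4-.5,z)
a=np.radians(-13.5);E=np.array([[np.cos(a),np.sin(a)],[-np.sin(a),np.cos(a)]])
for n,u,v,z in [("rodU",245,159,32),("rodU",520,160,32),("rodL",440,436,32),("rodL",600,440,32),("yel top",268,204,58),("blue bot",165,462,58),("blue top",159,205,58),("green bot",219,461,58),("green top",213,204,58),("pushertop",385,124,57),("pusherbot",380,471,57),("nose15",262,296,110),("nose15",330,296,110),("nose15b",262,296,112)]:
    print(n,E@q(u,v,z)[:2])
g=d["frame"][110:260,180:340]
print(g[30:50,90:140].mean(axis=(1,2)).round(0), g[100:116,110:150].mean(axis=(1,2)).round(0))
# row seams scan across at row v=230/4 (seams) and plate edges
E
```

```text
rodU [366.84 378.2 ]
rodU [367.21 442.19]
rodL [437.13 426.38]
rodL [438.35 466.95]
yel top [371.97 384.03]
blue bot [431.9  359.89]
blue top [372.14 360.94]
green bot [431.68 372.25]
green top [371.95 372.38]
pushertop [355.36 408.48]
pusherbot [434.79 409.26]
nose15 [376.72 384.02]
nose15 [376.74 395.48]
nose15b [376.12 384.08]
[ 82.  77.  77.  78.  78.  69.  80.  97. 118. 134. 133. 136. 126. 119.
 161. 166. 161. 160. 160. 160.] [ 97.  98.  99.  99.  99.  79.  89. 107. 135. 168. 175. 178. 165. 175.
 178. 178.]
```

```bash
cat >> h.py <<'E'
def st():
    s=arm.state();a=np.radians(-13.5);E=np.array([[np.cos(a),np.sin(a)],[-np.sin(a),np.cos(a)]])
    print("t",round(s["time"],2),"rackxy",(E@s["eef_pos"][:2]).round(2),"nose z",round(s["eef_pos"][2]-224.9,2),"F x,y,z",(E@s["force"][:2]).round(2),s["force"][2].round(2),"M",(E@s["wrist_torque"][:2]).round(2),"rot",s["tcp_rot"].round(2))
E
python3 -m inch '[[0.2,0,1,0],[0.38,0.05,2,0],[0.38,0.05,3,0],[0.38,0.05,3,0],[0.38,0.05,3,0],[0.38,0.05,3,0]]' >/dev/null; python3 -c "
from h import *
st()"
```

```text
t 8.07 rackxy [401.51 389.66] nose z 65.36 F x,y,z [0.38 0.1 ] -1.69 M [0.03 0.01] rot [1.7997e+02 5.0000e-02 1.6642e+02]
```

```bash
python3 - <<'E'
from h import *
import pickle
S=[]
for i in range(5):
    s=arm.state();S.append(s["eef_pos"]);d=cams.snapshot("wrist");st()
s["eef_pos"]=np.mean(S,axis=0);pickle.dump((s,d),open("w4.pkl","wb"))
c=d["frame"][110:260,180:340]
cv2.imwrite("pics/w4.png",cv2.resize(c,(640,600),interpolation=cv2.INTER_CUBIC))
E
```

```text
t 8.12 rackxy [401.49 389.63] nose z 65.36 F x,y,z [0.19 0.29] -1.98 M [ 0.   -0.01] rot [1.7997e+02 4.0000e-02 1.6641e+02]
t 8.18 rackxy [401.47 389.6 ] nose z 65.31 F x,y,z [0.29 0.7 ] -2.13 M [-0.07 -0.02] rot [1.7997e+02 4.0000e-02 1.6641e+02]
t 8.22 rackxy [401.42 389.57] nose z 65.2 F x,y,z [-0.16 -0.89] -2.32 M [-0.02 -0.02] rot [1.7998e+02 3.0000e-02 1.6641e+02]
t 8.28 rackxy [401.41 389.55] nose z 65.19 F x,y,z [-0.57  0.41] -0.81 M [-0.03 -0.03] rot [1.7998e+02 3.0000e-02 1.6641e+02]
t 8.32 rackxy [401.37 389.53] nose z 65.1 F x,y,z [ 0.12 -0.34] -1.73 M [ 0.   -0.04] rot [1.7998e+02 2.0000e-02 1.6641e+02]
```

View pics/w4.png

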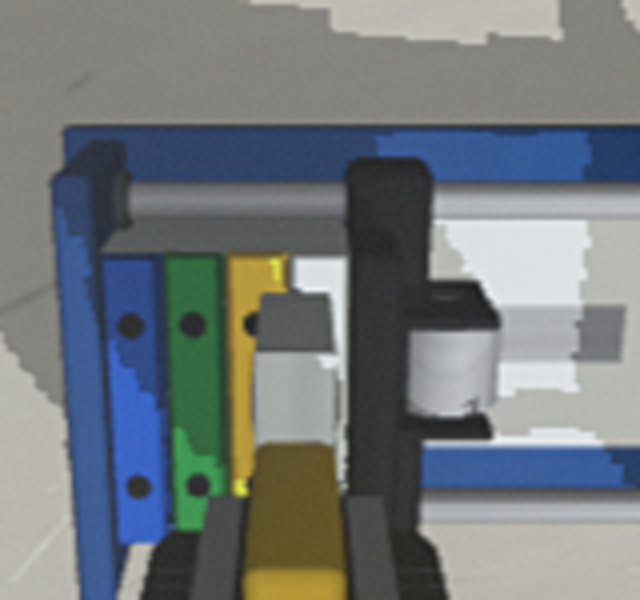

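```bash
python3 - <<'E'
import pickle
from h import *
s,d=pickle.load(open("w4.pkl","rb"));C=campose(d,s);K=d["camera_matrix"]
def q(u,v,z): return ray(K,C,180+(u+.5)/4-.5,110+(v+.5)/4-.5,z)[:2]
a=np.radians(-13.5);E=np.array([[np.cos(a),np.sin(a)],[-np.sin(a),np.cos(a)]])
for n,u,v,z in [("b",131,325,58),("b",139,487,58),("g",193,325,58),("g",198,486,58),("seam",289,256,57),("yel top edge",258,255,58),("rodU",240,197,32),("rodL",500,504,32),("sh",258,352,111),("sh",337,352,111),("n15",262,295,80),("n15",329,295,80)]:
    print(n,(E@q(u,v,z)).round(2))
E
```

```text
b [385.44 359.78]
b [419.71 359.75]
g [385.46 371.63]
g [419.51 371.61]
seam [372.15 390.  ]
yel top edge [371.69 384.2 ]
rodU [366.02 379.79]
rodL [437.16 438.  ]
sh [372.09 385.71]
sh [372.11 396.92]
n15 [372.92 385.49]
n15 [372.94 396.79]
```

```bash
python3 -m inch '[[0.03,-0.09,0.2,0],[0.03,-0.09,0.5,0],[0.03,-0.09,0.5,0],[0.03,-0.09,0.5,0],[0.03,-0.09,0.5,0],[0.03,-0.09,0.5,0],[0.03,-0.09,0.5,0],[0.03,-0.09,0.5,0]]' >/dev/null; python3 -c "
from h import *
st()"; python3 -m inch '[[0,0,0.1,0],[0,0,0.2,0],[0,0,0.2,0],[0,0,0.2,0],[0,0,0.2,0]]' >/dev/null; python3 -c "
from h import *
st()"
```

```text
t 9.32 rackxy [401.01 388.59] nose z 59.84 F x,y,z [-0.2   0.28] -3.17 M [-0.01 -0.02] rot [-180.      0.    166.41]
t 9.95 rackxy [401.01 388.59] nose z 57.83 F x,y,z [-0.31 -1.31] -2.37 M [-0.02  0.  ] rot [180.    -0.   166.41]
```

```bash
python3 -m inch '[[0,0.03,0.1,0],[0,0.06,0.2,0],[0,0.06,0.2,0],[0,0.06,0.2,0]]' >/dev/null; python3 -c "
from h import *
st()"; python3 -m inch '[[0,0.03,0.1,0],[0,0.06,0.2,0],[0,0.06,0.2,0],[0,0.06,0.2,0]]' >/dev/null; python3 -c "
from h import *
st()"
```

```text
t 10.45 rackxy [401.25 389.19] nose z 57.47 F x,y,z [-1.64 -2.94] 6.98 M [-0.81  0.62] rot [-1.7995e+02  1.0000e-02  1.6643e+02]
t 10.95 rackxy [401.47 389.84] nose z 57.42 F x,y,z [-5.81 -7.26] 16.64 M [-1.58  1.25] rot [-1.7992e+02  2.0000e-02  1.6643e+02]
```

```bash
python3 -m inch '[[0,0,-0.2,0],[0,-0.06,-0.26,0],[0,-0.12,-0.26,0],[0,-0.12,-0.26,0]]' >/dev/null; python3 -c "
from h import *
st()"; for i in 1 2 3 4; do python3 -m inch '[[0,-0.04,0,0],[0,-0.04,0,0],[0,-0.04,0,0]]' >/dev/null; python3 -c "
from h import *
st()"; done
```

```text
t 11.45 rackxy [401.21 388.75] nose z 57.48 F x,y,z [-2.76 -2.66] 6.13 M [-0.55  0.49] rot [1.7997e+02 3.0000e-02 1.6641e+02]
t 11.82 rackxy [401.22 388.22] nose z 56.6 F x,y,z [-0.26 -2.06] 3.33 M [-0.4 -0. ] rot [1.7999e+02 5.0000e-02 1.6642e+02]
t 12.2 rackxy [401.14 387.96] nose z 56.59 F x,y,z [ 0.81 -0.01] 2.67 M [-0.07 -0.18] rot [1.7995e+02 4.0000e-02 1.6641e+02]
t 12.57 rackxy [401.1  387.67] nose z 56.61 F x,y,z [1.65 2.15] -0.26 M [ 0.57 -0.27] rot [1.7993e+02 4.0000e-02 1.6641e+02]
t 12.95 rackxy [401.07 387.36] nose z 56.59 F x,y,z [2.69 4.56] -0.71 M [ 1.1  -0.36] rot [1.799e+02 4.000e-02 1.664e+02]
```

```bash
python3 -m inch '[[0,0.1,0,0],[0,0.13,0.05,0],[0,0.16,0.1,0],[0,0.19,0.2,0],[0,0.22,0.3,0],[0,0.22,0.3,0],[0,0.22,0.3,0]]' >/dev/null; python3 -c "
from h import *
st()"
```

```text
t 13.82 rackxy [401.4  388.98] nose z 55.24 F x,y,z [-0.77 -1.5 ] 9.39 M [-0.43  0.17] rot [-1.7991e+02  3.0000e-02  1.6643e+02]
```

```bash
python3 -m inch '[[0,0.05,0,0],[0,0.08,0.1,0],[0,0.11,0.2,0],[0,0.14,0.3,0],[0,0.14,0.3,0],[0,0.14,0.3,0]]' >/dev/null; python3 -c "
from h import *
st()"
```

```text
t 14.57 rackxy [401.55 390.18] nose z 52.46 F x,y,z [-0.83 -3.3 ] 12.01 M [-0.77  0.07] rot [-1.7985e+02  6.0000e-02  1.6644e+02]
```

```bash
python3 -m inch '[[0,0.03,0.1,0],[0,0.06,0.2,0],[0,0.09,0.3,0],[0,0.12,0.4,0],[0,0.12,0.4,0],[0,0.12,0.4,0]]' >/dev/null; python3 -c "
from h import *
st()"
```

```text
t 15.32 rackxy [401.65 391.41] nose z 48.5 F x,y,z [ 0.57 -2.98] 11.36 M [-0.69  0.  ] rot [-1.7987e+02  7.0000e-02  1.6644e+02]
```

```bash
python3 -m inch '[[0,0.03,0.1,0],[0,0.06,0.2,0],[0,0.09,0.3,0],[0,0.12,0.4,0],[0,0.15,0.5,0],[0,0.18,0.6,0],[0,0.18,0.6,0],[0,0.18,0.6,0]]' >/dev/null; python3 -c "
from h import *
st()"
```

```text
t 16.32 rackxy [401.75 393.28] nose z 42.7 F x,y,z [ 0.7  -2.49] 12.96 M [-0.66 -0.03] rot [-1.7988e+02  9.0000e-02  1.6644e+02]
```

```bash
python3 -m inch '[[0,0.03,0.1,0],[0,0.06,0.2,0],[0,0.08,0.3,0],[0,0.1,0.4,0],[0,0.1,0.5,0],[0,0.1,0.6,0],[0,0.1,0.6,0],[0,0.1,0.6,0]]' >/dev/null; python3 -c "
from h import *
st()"
```

```text
t 17.32 rackxy [401.55 394.35] nose z 35.64 F x,y,z [ 2.13 -1.24] 7.24 M [-0.19 -0.29] rot [-1.7993e+02  7.0000e-02  1.6643e+02]
```

```bash
python3 -m inch '[[0,0,0.15,0],[0,0,0.3,0],[0,0,0.45,0],[0,0,0.6,0],[0,0,0.75,0],[0,0,0.9,0],[0,0,0.9,0],[0,0,0.9,0]]' >/dev/null; python3 -c "
from h import *
st()"
```

```text
t 18.32 rackxy [401.3 394.4] nose z 26.35 F x,y,z [ 0.48 -0.21] 7.51 M [-0.06 -0.17] rot [-1.7993e+02  2.0000e-02  1.6644e+02]
```

```bash
python3 -m inch '[[0,0,0.2,0],[0,0,0.4,0],[0,0,0.6,0],[0,0,0.8,0],[0,0,1,0],[0,0,1.1,0],[0,0,1.1,0],[0,0,1.1,0]]' >/dev/null; python3 -c "
from h import *
st()"; python3 -m inch '[[0,0,0.1,0],[0,0,0.2,0],[0,0,0.3,0],[0,0,0.3,0],[0,0,0.3,0]]' >/dev/null; python3 -c "
from h import *
st()"
```

```text
t 19.32 rackxy [401.35 394.45] nose z 15.63 F x,y,z [ 0.45 -0.3 ] 7.86 M [-0.21 -0.04] rot [-1.7992e+02  2.0000e-02  1.6644e+02]
t 19.95 rackxy [401.36 394.44] nose z 12.65 F x,y,z [-0.24 -0.52] 8.14 M [-0.21 -0.04] rot [-1.7992e+02  3.0000e-02  1.6644e+02]
```

```bash
for i in 1 2; do python3 -m inch '[[0,0,0.1,0],[0,0,0.15,0],[0,0,0.15,0],[0,0,0.15,0]]' >/dev/null; python3 -c "
from h import *
st()"; done
```

```text
t 20.45 rackxy [401.45 394.53] nose z 12.02 F x,y,z [-1.19 -3.28] 12.92 M [-0.49  0.3 ] rot [-1.7991e+02  2.0000e-02  1.6644e+02]
t 20.95 rackxy [401.63 394.65] nose z 11.88 F x,y,z [-3.91 -3.33] 20.58 M [-0.92  0.8 ] rot [-1.7989e+02  1.0000e-02  1.6645e+02]
```

```bash
python3 -m inch '[[0,0,0,0],[0,0,-0.1,0],[0,0,-0.2,0],[0,0,-0.2,0]]' >/dev/null; python3 -c "
from h import *
st()"; python3 -m inch '[[0,0,0,0],[0,0,0,0],[0,0,0,0],[0,0,0,0],[0,0,0,0]]' 0.5;  python3 -c "
from h import *
st()"
```

```text
t 21.45 rackxy [401.43 394.46] nose z 11.96 F x,y,z [ 0.3  -0.64] 10.34 M [-0.24  0.07] rot [-1.7992e+02  4.0000e-02  1.6644e+02]
time: 22.08
eef_pos: [482.0, 290.1, 235.2]
tcp_rot: [-180.0, -0.0, 166.4]
force: [0.8, 0.2, 0.3]
opening: 42.8
grip_force: 0.0
t 22.07 rackxy [400.94 394.56] nose z 10.27 F x,y,z [0.73 0.34] 0.3 M [ 0.   -0.03] rot [-1.7998e+02 -2.0000e-02  1.6642e+02]
```

Released with no residual force. Retreat upwards and look.

```bash
python3 -m inch '[[0,0,-1,0],[0,0,-3,0],[0,0,-6,0],[0,0,-9,0],[0,0,-12,0],[0,0,-12,0],[0,0,-12,0],[0,0,-12,0]]' 0.3 && python3 - <<'E'
from h import *
s=arm.state();d=cams.snapshot("wrist")
a=cv2.resize(d["frame"][90:270,130:370],(520,390),interpolation=cv2.INTER_CUBIC)
d=cams.snapshot("side");b=cv2.resize(d["frame"][250:380,200:300],(280,390),interpolation=cv2.INTER_CUBIC)
cv2.imwrite("pics/w5.png",np.hstack([a,b]))
E
```

```text
time: 23.08
eef_pos: [481.6, 289.8, 353.8]
tcp_rot: [-179.9, -0.1, 166.4]
force: [-0.1, -0.4, -0.2]
opening: 59.8
grip_force: 0.0
```

View pics/w5.png

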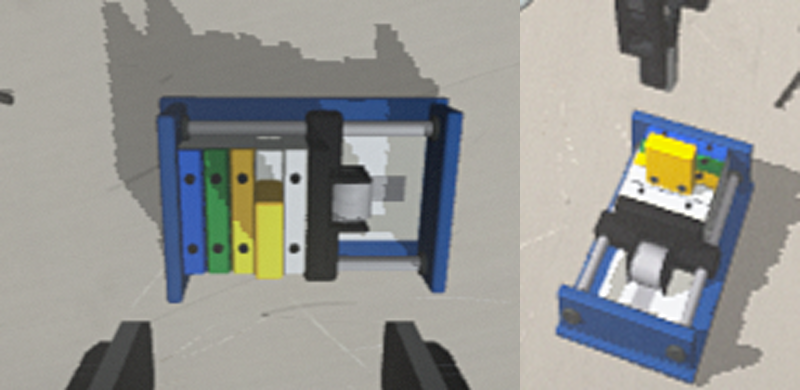

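The picture shows blue, green, yellow, test plate (grip about (268,235)), white and pusher packed flush and upright.

```bash
python3 -c "
from rig import arm
print(arm.sign_off())"
```

```text
the job is handed in; nothing more can be done
None
```

I filed the test plate between the yellow-topped and white plates, pressed it down with about 12 N by my estimate (20.6 N wrist reading less sliding friction), then released it. The last picture shows the row upright and snug. I handed the job in at about 23 s, and no verdict was returned.

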